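Torque the washer's inlet union to the click and turn on the cold water

TASK

The amber bottle is standing in the way of the torque wrench: stand it upright on the round wooden tray. Then push the wrench handle clockwise (seen from above) until the union nut is fully tight and the handle clicks over at its yellow joint, stop there without forcing it to the end of its bend, and let the handle spring straight. Finally swing the blue lever a quarter turn anticlockwise to fully open the cold valve, leaving the red lever shut and the other things on the counter where they are.

Things in the scene. Friction and masses are not known exactly. Their poses are not given: they have to be found in the camera images.
- bottle: Loose amber bottle with white label and black cap, about 0.2 to 0.4 kg: round straight body 52 mm in diameter up to 132 mm, shoulder, cap 28 mm wide from 143 to 162 mm. Origin at the centre of its underside, z up. It starts on the counter in the sweep of the wrench handle.
- tray: Fixed round wooden tray, 170 mm in diameter, flat, 12 mm thick. Origin at the centre of its underside (on the counter).
- nut_axis (a point): Point on the vertical axis of the brass union nut, 74 mm above the counter, at the height of the wrench's centre line. The nut and steel wrench head (42 mm across, 64 to 88 mm high) stand on a fixed white housing 80 mm square on a 110 mm square plate.
- click_pivot (a point): Vertical pivot of the wrench's breakaway joint (yellow disc, 24 mm across), 45 mm from the nut axis and 74 mm above the counter.
- grip_mid (a point): On the centre line of the black round grip of the wrench handle, 74 mm above the counter, 125 mm from the click pivot: the place to push. The grip is level, 26 mm in diameter, and runs from 64 to 164 mm from the pivot (its end is 209 mm from the nut axis); a steel shank 18 mm thick joins it to the pivot. The space under it is clear.
- wrench (a joint): Angle of nut and wrench head about the nut axis, rad; grows as the nut is tightened (clockwise seen from above), does not spring back. Starts between 0 and 0.35; the nut is fully tight against its stop at 0.85. Turning it takes about 0.5 N m (about 3 N at the grip's middle).
- handle (a joint): Bend of the wrench's breakaway joint, rad: 0 straight, grows as the handle gives clockwise relative to the head. Preloaded at 1.75 N m (about 14 N at the grip's middle), so it only gives once the nut is tight; over 0.10 is a click (a plainly visible kink at the yellow joint), the end of its bend is 0.42 and over 0.35 counts as forced. It springs straight when let go.
- cold_axis (a point): On the vertical axis of the cold valve's blue lever, 74 mm above the counter. The fixed brass valve below is at most 60 mm across. Cold and hot valve may stand in either place.
- cold_pad (a point): On the centre line of the blue lever, 80 mm from its axis, 74 mm above the counter. The lever is a level flat bar 18 mm wide, 12 mm thick, reaching 100 mm from the axis, free underneath.
- cold_lever (a joint): Angle of the blue lever, rad: 0 shut (lever pointing roughly to the robot), grows anticlockwise seen from above (the free end first moves to the robot's right), 1.571 fully open at its stop. Stays where left; takes about 0.15 N m (2 N at the pad).
- hot_lever (a joint): Angle of the red lever of the identical hot valve, same meaning; starts below 0.15, counts as shut below 0.3.
- hot_axis (a point): On the vertical axis of the hot valve's red lever, 74 mm above the counter.
- spray: Loose bystander: green glass bottle with white label and blue cap, 56 mm across, 170 mm tall. Origin at the centre of its underside.
- tub: Loose bystander: squat jar with green lid, 84 mm across, 90 mm tall. Origin at the centre of its underside.
- peg_cup: Loose bystander: white ceramic cup, 70 mm across, 80 mm tall. Origin at the centre of its underside.
- spanner: Loose bystander: steel open-ended spanner, 160 mm, lying flat. Origin at the centre of its underside (middle of its length).
- spare_plug: Loose bystander: loose brass plug, 44 mm across, 25 mm tall. Origin at the centre of its underside.

How it is judged:
By the outcome, as a careful person would: the job done as asked, in the order asked, and still so for the second after the job is handed in, with the robot touching nothing.
It also fails if it takes over 64 s, if anything falls off the work surface, if the arm or the gripper's body presses on something with over 40 N, if the wrist force passes 120 N, or if a joint passes its speed limit or range.

ROBOT

A 6-joint arm with a two-finger parallel gripper is mounted at the origin on the work surface. World frame = base frame: x ahead of the robot, y to its left, z up, the work surface at z = 0. Lengths are in m, angles in rad, forces in N, time in s.
With the tool pointing down it reaches from about 0.15 to 0.775 m from the base axis. Payload 6.1 kg.
Tool frame: the origin (TCP) lies on the centre line of the jaws, within the pads' length; the fingertips stand 11 mm ahead of it and the grasp point (between the pads) lies 8 mm behind it; z points along the fingers, y is the line along which they close (so a half turn about z gives the same grasp; the last joint's range is limited). The gripper opens to 85 mm and grips with 20 to 120 N. Pads are 22 mm wide; open, the fingers measure 114 mm over their backs; the gripper's body (76 mm by 85 mm) begins 54 mm behind the grasp point. The pads swing forward as they close: fully open they stand 13 mm farther back than shut.
Start: joints at [-1.127, 0.126, -0.04, 1.405, 0, 1.571], TCP at [0.225, -0.474, 0.242] pointing down, gripper open.
Joint ranges: [-2.72, 2.72], [-0.95, 1.95], [-1.27, 1.35], [-1.78, 2.02], [-1.46, 1.47], [-3.14, 3.14]. Speed limits (rad/s): [2.39, 2.39, 3.01, 3.14, 3.14, 3.14].

INTERFACE

Orientations are given as a rotation vector (axis times angle).
In Python, from rig import readout, imaging, ticket, spotter gives the robot as it stands.
- The arm moves only by the tool play_rows, never from a script. Its argument "motion" is a list of rows, each an object with "xyz": the shift along the tool's x, y, z in units of 150 mm (1.0 is 150 mm), a list of three; "rot": the turn, a rotation vector about the tool's x, y, z in units of 90 degrees (1.0 is 90 degrees), a list of three; "hand": the closure, from 0 (fully open) to 1 (shut). A call has 1 to 5 rows; each row shifts and turns the commanded pose from where the row before left it, along the tool's axes as they then stand; what a row does not reach is not made up. A row lasts 1/10 s, in which the tool goes at most 50 mm and 8.59 degrees, less where a joint would pass 70% of its speed; a pose out of reach is approached as far as the arm can. A call with a number of a shift or a turn outside -1 to 1 is refused whole. A call with a gripper value outside its range is refused whole. The fingers move at their own pace and stop on an object; "newtons" is the grip in N (left out, the last holds). Time passes only in rows, so rows that do not move let the fingers close. It gives the time, the measured TCP pose, the force, the opening and the grip force at its end, in the units of the state.
- readout.sense(): the state, without advancing time (a new reading comes with each control period).
- imaging.capture(name): name is "side" or "top"; returns a dict with "image" (384x512x3 uint8, blue, green, red), "mtx" (3x3 intrinsics, pixels), "origin" and "orientation" of the camera in the world. Camera axes: x right, y down, z forward; pixel columns grow to the right and rows downward; lengths in m; the calibration is good to about 2 mm. A picture is of the moment at which its call begins. There is no depth.
- ticket.sign_off(): hands the job in; it is judged then, once.
Trained networks look in a picture, given as the dict that the camera call returned (one of the last four; its "shot" number tells which), for a name from the list of things; names that differ only in an ending like _2 or _b are one class to them, and where a whole thing is asked for, a point or a joint stands for the part that bears it (a point fixed in the world has none). Each returns a list of dicts, best first, with "score" (0 to 1); they miss things now and then, are a little off and sometimes report something else, mostly with a low value. They report only what shows in the picture. A call takes as long as a camera call.
- spotter.look_for(picture, label): "pixel" ([row, column] in pixels, amid what is visible of it).
- spotter.spot_point(picture, label): "pixel" ([row, column] in pixels: a listed point, or the origin of a listed thing).
The state is a dict: "clock": time; "qpos": joint angles; "joint_vel": joint speeds; "tau": joint torques, N m; "ee_pos": TCP position; "ee_rot": TCP orientation; "ft_force": force on the tool from outside, world axes, zero at the start; "wrist_torque": the same for the moment, N m; "finger_gap": opening from 0.0 (shut) to 1.0 (fully open); "grip_force": force on a finger pad.
Only numpy, scipy, OpenCV 4.12 (cv2) and the standard library are available. Lean on these libraries where they do the work, as an engineer would, in place of code of your own. Each camera call takes 0.05 s, during which the arm holds its last target. There are 200 camera calls.

## Working session

There is one attempt and no reset: what is moved stays moved. The work goes in short steps, Python scripts to look and compute and a tool call to move; the robot and the scene stay as the last step left them, time stands still between calls to the robot, and variables do not carry over. Pictures are saved under pics/ and viewed, at most 10 in all, crops included, and the job is handed in when it is done.

Besides the shell and the picture viewer there is one more tool, called after "Emit:" as name([rows], argument=value, ...), one row to a line, values as JSON. play_rows: Moves the arm, as the interface text tells. Shifts and turns lie within -1 to 1; 1 stands for 150 mm of shift or 90 degrees of turn. Its arguments: {"type":"object","properties":{"motion":{"type":"array"},"newtons":{"type":"number"}},"required":["motion"]}

```bash
mkdir -p pics; cat > h.py <<'E'
import numpy as np, cv2
from scipy.spatial.transform import Rotation as R
from rig import readout, imaging, ticket, spotter
def rot(o):
    o=np.array(o,float)
    if o.shape==(3,3): return o
    return (R.from_rotvec(o) if o.size==3 else R.from_quat(o)).as_matrix()
def ray(p,px):
    d=rot(p["orientation"])@np.linalg.inv(p["mtx"])@[px[1],px[0],1.]
    return np.array(p["origin"],float),d/np.linalg.norm(d)
def atz(p,px,z):
    o,d=ray(p,px); return o+d*(z-o[2])/d[2]
def tri(a,b):
    A=np.zeros((3,3));v=np.zeros(3)
    for o,d in (a,b):
        M=np.eye(3)-np.outer(d,d);A+=M;v+=M@o
    x=np.linalg.solve(A,v); return x,[float(np.linalg.norm((np.eye(3)-np.outer(d,d))@(x-o))) for o,d in (a,b)]
E
python3 - <<'E'
from h import *
np.set_printoptions(precision=3,suppress=True)
P={n:imaging.capture(n) for n in("side","top")}
for n in P: cv2.imwrite(f"pics/{n}0.png",P[n]["image"]); print(n,np.array(P[n]["origin"]),P[n]["orientation"])
Z=dict(bottle=0,tray=0,nut_axis=.074,click_pivot=.074,grip_mid=.074,cold_axis=.074,cold_pad=.074,hot_axis=.074,spray=0,tub=0,peg_cup=0,spanner=0,spare_plug=0)
for l,z in Z.items():
    r={}
    for n in P:
        s=spotter.spot_point(P[n],l)
        if s: r[n]=s[0]["pixel"]; print(l,n,[round(x) for x in s[0]["pixel"]],round(s[0]["score"],2),atz(P[n],r[n],z)[:2])
    if len(r)==2: x,e=tri(ray(P["side"],r["side"]),ray(P["top"],r["top"])); print("   tri",x,np.round(e,3))
print(readout.sense())
E
```

```text
side [0.475 0.919 0.877] [-0.179  2.846 -1.233]
top [0.391 0.059 1.188] [-2.153  2.134 -0.171]
bottle side [231, 261] 0.59 [0.534 0.164]
tray side [288, 267] 0.89 [0.497 0.356]
tray top [220, 161] 0.9 [0.494 0.356]
   tri [0.495 0.356 0.   ] [0.001 0.001]
nut_axis side [200, 216] 0.94 [0.674 0.124]
nut_axis top [160, 239] 0.63 [0.675 0.108]
   tri [0.678 0.108 0.059] [0. 0.]
click_pivot side [196, 233] 0.88 [0.625 0.1  ]
click_pivot top [175, 247] 0.76 [0.628 0.08 ]
   tri [0.631 0.081 0.055] [0.002 0.002]
grip_mid side [188, 271] 0.62 [0.515 0.049]
grip_mid top [209, 222] 0.73 [0.523 0.156]
   tri [0.511 0.148 0.166] [0.001 0.001]
cold_axis side [145, 266] 0.74 [ 0.555 -0.169]
cold_axis top [206, 329] 0.81 [ 0.535 -0.169]
   tri [ 0.545 -0.17   0.072] [0.01 0.01]
cold_pad side [146, 293] 0.43 [ 0.461 -0.171]
cold_pad top [158, 338] 0.54 [ 0.684 -0.2  ]
   tri [ 0.56  -0.153  0.137] [0.107 0.107]
hot_axis side [113, 273] 0.88 [ 0.545 -0.375]
hot_axis top [205, 392] 0.6 [ 0.539 -0.359]
   tri [ 0.541 -0.355  0.086] [0.003 0.003]
spray side [246, 173] 0.87 [0.779 0.252]
spray top [134,
[... 342 characters left out ...]
2] 0.48 [ 0.778 -0.126]
spanner top [136, 310] 0.49 [ 0.777 -0.127]
   tri [ 0.778 -0.127 -0.001] [0.001 0.001]
spare_plug side [150, 229] 0.54 [ 0.693 -0.218]
spare_plug top [156, 340] 0.52 [ 0.709 -0.224]
   tri [ 0.702 -0.224 -0.002] [0.008 0.008]
{'clock': 1.4, 'qpos': array([-1.127,  0.126, -0.04 ,  1.405, -0.   ,  1.571]), 'joint_vel': array([-0.001, -0.   ,  0.002, -0.001,  0.001, -0.003]), 'tau': array([ -0.001, -43.571,  35.309,   0.001,  -0.   ,   0.   ]), 'ee_pos': array([ 0.225, -0.474,  0.242]), 'ee_rot': array([-3.065, -0.691,  0.   ]), 'ft_force': array([ 0.517, -0.282, -0.197]), 'wrist_torque': array([0.024, 0.017, 0.022]), 'grip_force': 0.0, 'finger_gap': 1.0002199383246324}
```

View pics/side0.png

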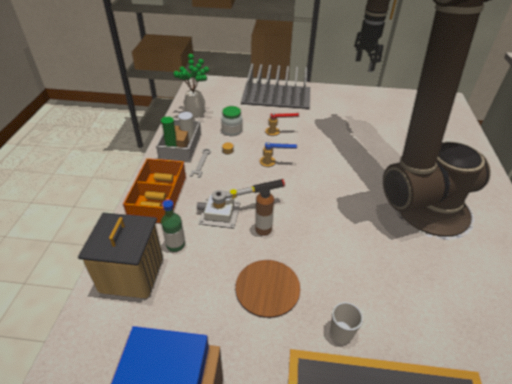

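View pics/top0.png

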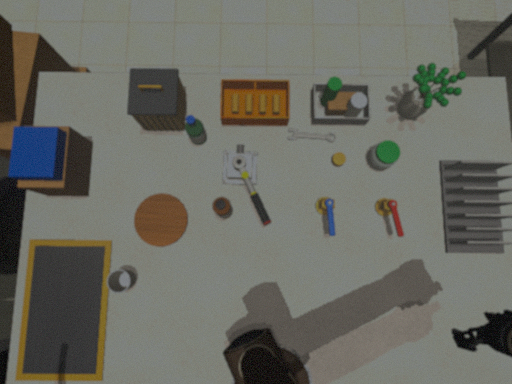

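```bash
python3 - <<'E'
import cv2,numpy as np
t=cv2.imread("pics/top0.png")[135:245,200:300]; s=cv2.imread("pics/side0.png")[165:245,190:300]
u=cv2.imread("pics/top0.png")[180:250,305:415]; w=cv2.imread("pics/side0.png")[100:175,250:310]
f=lambda a:cv2.resize(a,(400,300),interpolation=cv2.INTER_CUBIC)
cv2.imwrite("pics/c1.png",np.vstack([np.hstack([f(t),f(s)]),np.hstack([f(u),f(w)])]))
E
python3 - <<'E'
from h import *
np.set_printoptions(precision=3,suppress=True)
p=imaging.capture("top");q=imaging.capture("side")
print(p["mtx"],q["mtx"][0,0])
for px,z in [((207,222),.162),((203,258),.074),((177,246),.074),((160,239),.088),((221,267),.074),((203,331),.08),((233,333),.08),((204,392),.08),((234,401),.08)]: print("top",px,z,atz(p,px,z)[:2])
for px,z in [((193,264),.162),((231,263),0)]: print("side",px,atz(q,px,z))
print(tri(ray(p,(207,222)),ray(q,(193,264.5))))
for l in ("bottle","grip_mid","cold_pad"):
  for n,c in(("top",p),("side",q)):
    print(l,n,[(np.round(s["pixel"]),round(s["score"],2)) for s in spotter.look_for(c,l)[:3]])
E
```

```text
[[370.231   0.    255.643]
 [  0.    370.231 195.666]
 [  0.      0.      1.   ]] 385.971115906393
top (207, 222) 0.162 [0.518 0.148]
top (203, 258) 0.074 [0.542 0.047]
top (177, 246) 0.074 [0.622 0.084]
top (160, 239) 0.088 [0.672 0.106]
top (221, 267) 0.074 [0.487 0.019]
top (203, 331) 0.08 [ 0.543 -0.174]
top (233, 333) 0.08 [ 0.453 -0.177]
top (204, 392) 0.08 [ 0.542 -0.358]
top (234, 401) 0.08 [ 0.451 -0.381]
side (193, 264) [0.529 0.168 0.162]
side (231, 263) [ 0.527  0.162 -0.   ]
(array([0.524, 0.15 , 0.144]), [0.004515093213866409, 0.00451509321386659])
bottle top [(array([207., 220.]), 0.68)]
bottle side [(array([211., 264.]), 0.97)]
grip_mid top [(array([200., 258.]), 0.66), (array([158., 340.]), 0.45)]
grip_mid side [(array([188., 256.]), 0.69)]
cold_pad top [(array([216., 330.]), 0.77)]
cold_pad side [(array([145., 278.]), 0.43)]
```

View pics/c1.png

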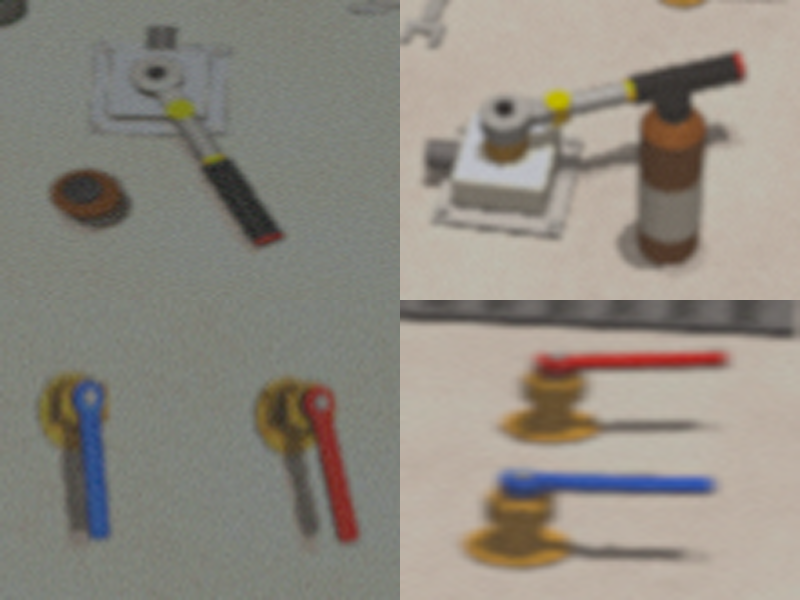

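Emit:
play_rows([
  {"xyz": [0, 0, 0], "rot": [0, 0, -0.09], "hand": 0},
  {"xyz": [0, 0, 0], "rot": [0, 0, -0.09], "hand": 0},
  {"xyz": [0, 0, 0], "rot": [0, 0, -0.09], "hand": 0},
  {"xyz": [0, 0, 0], "rot": [0, 0, -0.09], "hand": 0},
])

```text
clock: 2.2
ee_pos: [0.2254, -0.4741, 0.2423]
ee_rot: [2.746, 1.527, 0.0]
ft_force: [-0.4, -0.8, 0.3]
finger_gap: 0.997
grip_force: 0.0
```

Emit:
play_rows([
  {"xyz": [0, 0, 0], "rot": [0, 0, -0.09], "hand": 0},
  {"xyz": [0, 0, 0], "rot": [0, 0, -0.09], "hand": 0},
  {"xyz": [0, 0, 0], "rot": [0, 0, -0.09], "hand": 0},
  {"xyz": [0, 0, 0], "rot": [0, 0, -0.088], "hand": 0},
])

```text
clock: 2.6
ee_pos: [0.2254, -0.4741, 0.2423]
ee_rot: [-2.214, -2.229, -0.0]
ft_force: [0.0, 0.1, -0.4]
finger_gap: 1.002
grip_force: 0.0
```

Emit:
play_rows([
  {"xyz": [0.28, 0.134, 0], "rot": [0, 0, 0], "hand": 0},
  {"xyz": [0.28, 0.134, 0], "rot": [0, 0, 0], "hand": 0},
  {"xyz": [0.28, 0.134, 0], "rot": [0, 0, 0], "hand": 0},
  {"xyz": [0.28, 0.134, 0], "rot": [0, 0, 0], "hand": 0},
  {"xyz": [0.28, 0.134, 0], "rot": [0, 0, 0], "hand": 0},
])

```text
clock: 3.1
ee_pos: [0.3261, -0.2624, 0.2424]
ee_rot: [2.221, 2.221, 0.0]
ft_force: [1.4, -1.2, 0.6]
finger_gap: 0.999
grip_force: 0.0
```

```bash
python3 - <<'E'
from h import *
np.set_printoptions(precision=4,suppress=True)
p=imaging.capture("top");q=imaging.capture("side")
for n,a,z in [("cap",(203.9,220.7),.162),("nut",(161.4,238.7),.088),("pivot",(175,245),.08),("grip",(209.5,261),.08),("end",(223,267),.08),("ca",(202.9,329.7),.08),("ct",(235.3,332),.08)]: print(n,atz(p,a,z)[:2])
print(tri(ray(p,(203.9,220.7)),ray(q,(187.1,265.1))), atz(q,(231.7,263.7),0))
print("pivot tri",tri(ray(p,(175,245)),ray(q,(191.7,233))))
s=readout.sense();print(s["clock"],s["ee_pos"],s["ee_rot"],s["qpos"])
E
```

```text
cap [0.5263 0.1521]
nut [0.6672 0.107 ]
pivot [0.6268 0.0874]
grip [0.5212 0.0379]
end [0.4807 0.0197]
ca [ 0.5432 -0.1696]
ct [ 0.4458 -0.1743]
(array([0.5266, 0.1515, 0.1685]), [0.001177833160516572, 0.0011778331605164444]) [0.5251 0.1645 0.    ]
pivot tri (array([0.6276, 0.0874, 0.0788]), [0.0005707528780813122, 0.0005707528780814316])
3.2 [ 0.3273 -0.26    0.2427] [2.2128 2.2296 0.0022] [-0.6723 -0.0765 -0.2467  1.4001  0.0014  0.8909]
```

Emit:
play_rows([
  {"xyz": [0.275, 0.133, 0], "rot": [0, 0, 0], "hand": 0},
  {"xyz": [0.275, 0.133, 0], "rot": [0, 0, 0], "hand": 0},
  {"xyz": [0.275, 0.133, 0], "rot": [0, 0, 0], "hand": 0},
  {"xyz": [0.275, 0.133, 0], "rot": [0, 0, 0], "hand": 0},
  {"xyz": [0.275, 0.133, 0], "rot": [0, 0, 0], "hand": 0},
])

```text
clock: 3.7
ee_pos: [0.4259, -0.0565, 0.2425]
ee_rot: [2.221, 2.221, 0.0]
ft_force: [0.7, -1.7, -0.2]
finger_gap: 1.002
grip_force: 0.0
```

Emit:
play_rows([
  {"xyz": [0.275, 0.133, 0], "rot": [0, 0, 0], "hand": 0},
  {"xyz": [0.275, 0.133, 0], "rot": [0, 0, 0], "hand": 0},
  {"xyz": [0.275, 0.133, 0], "rot": [0, 0, 0], "hand": 0},
  {"xyz": [0.275, 0.133, 0], "rot": [0, 0, 0], "hand": 0},
  {"xyz": [0.275, 0.133, 0], "rot": [0, 0, 0], "hand": 0},
])

```text
clock: 4.2
ee_pos: [0.5258, 0.15, 0.2423]
ee_rot: [2.22, 2.222, 0.0]
ft_force: [0.6, 0.4, 0.7]
finger_gap: 0.998
grip_force: 0.0
```

Emit:
play_rows([
  {"xyz": [0, 0, 0], "rot": [0, 0, 0], "hand": 0},
  {"xyz": [0, 0, 0], "rot": [0, 0, 0], "hand": 0},
])

```text
clock: 4.4
ee_pos: [0.5252, 0.149, 0.2416]
ee_rot: [-2.219, -2.224, 0.002]
ft_force: [-0.5, 0.1, -0.8]
finger_gap: 1.0
grip_force: 0.0
```

```bash
python3 - <<'E'
from h import *
q=imaging.capture("side");p=imaging.capture("top")
f=lambda a:cv2.resize(a,(400,300),interpolation=cv2.INTER_CUBIC)
cv2.imwrite("pics/b1.png",np.hstack([f(p["image"][135:245,180:300]),f(q["image"][130:250,190:330])]))
s=readout.sense();print(s["clock"],s["ee_pos"],s["ee_rot"])
E
```

```text
4.5 [0.52470002 0.14769069 0.2422374 ] [ 2.22140666e+00  2.22142331e+00 -1.08327819e-03]
```

View pics/b1.png

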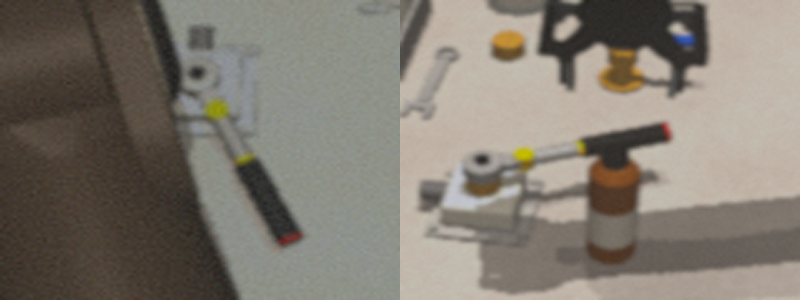

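Emit:
play_rows([
  {"xyz": [0.02, 0.005, 0.29], "rot": [0, 0, 0], "hand": 0},
  {"xyz": [0, 0, 0.29], "rot": [0, 0, 0], "hand": 0},
  {"xyz": [0, 0, 0.287], "rot": [0, 0, 0], "hand": 0},
  {"xyz": [0, 0, 0], "rot": [0, 0, 0], "hand": 0},
])

```text
clock: 4.9
ee_pos: [0.5214, 0.149, 0.107]
ee_rot: [-2.22, -2.217, 0.014]
ft_force: [-1.1, -1.7, 0.2]
finger_gap: 1.0
grip_force: 0.0
```

Emit:
play_rows([
  {"xyz": [0, 0, 0], "rot": [0, 0, 0], "hand": 1},
  {"xyz": [0, 0, 0], "rot": [0, 0, 0], "hand": 1},
  {"xyz": [0, 0, 0], "rot": [0, 0, 0], "hand": 1},
  {"xyz": [0, 0, 0], "rot": [0, 0, 0], "hand": 1},
  {"xyz": [0, 0, 0], "rot": [0, 0, 0], "hand": 1},
], newtons=35)

```text
clock: 5.4
ee_pos: [0.5274, 0.1519, 0.1157]
ee_rot: [2.219, 2.22, 0.007]
ft_force: [-0.6, -0.6, 6.5]
finger_gap: 0.594
grip_force: 36.2
```

Emit:
play_rows([
  {"xyz": [0, 0, 0], "rot": [0, 0, 0], "hand": 1},
  {"xyz": [0, 0, 0], "rot": [0, 0, 0], "hand": 1},
  {"xyz": [0, 0, 0], "rot": [0, 0, 0], "hand": 1},
])

```text
clock: 5.7
ee_pos: [0.5274, 0.1519, 0.1157]
ee_rot: [2.218, 2.22, 0.007]
ft_force: [-1.5, -1.2, 7.3]
finger_gap: 0.596
grip_force: 36.2
```

Emit:
play_rows([
  {"xyz": [0, 0, -0.2], "rot": [0, 0, 0], "hand": 1},
  {"xyz": [0, 0, -0.2], "rot": [0, 0, 0], "hand": 1},
  {"xyz": [0, 0, 0], "rot": [0, 0, 0], "hand": 1},
])

```text
clock: 6.0
ee_pos: [0.5283, 0.1524, 0.1783]
ee_rot: [2.217, 2.219, 0.013]
ft_force: [0.8, 0.6, -2.3]
finger_gap: 0.593
grip_force: 38.0
```

Emit:
play_rows([
  {"xyz": [0.2, -0.03, 0], "rot": [0, 0, 0], "hand": 1},
  {"xyz": [0.29, -0.046, 0], "rot": [0, 0, 0], "hand": 1},
  {"xyz": [0.29, -0.046, 0], "rot": [0, 0, 0], "hand": 1},
  {"xyz": [0.29, -0.046, 0], "rot": [0, 0, 0], "hand": 1},
  {"xyz": [0.29, -0.046, 0], "rot": [0, 0, 0], "hand": 1},
])

```text
clock: 6.5
ee_pos: [0.4931, 0.3573, 0.1727]
ee_rot: [2.22, 2.222, 0.002]
ft_force: [1.0, -0.8, -1.2]
finger_gap: 0.594
grip_force: 37.9
```

Emit:
play_rows([
  {"xyz": [0, 0, 0.1], "rot": [0, 0, 0], "hand": 1},
  {"xyz": [0, 0, 0.1], "rot": [0, 0, 0], "hand": 1},
  {"xyz": [0, 0, 0.06], "rot": [0, 0, 0], "hand": 1},
  {"xyz": [0, 0, 0], "rot": [0, 0, 0], "hand": 1},
])

```text
clock: 6.9
ee_pos: [0.4928, 0.355, 0.1319]
ee_rot: [-2.22, -2.222, 0.004]
ft_force: [-1.0, -0.1, -2.4]
finger_gap: 0.593
grip_force: 37.9
```

```bash
python3 - <<'E'
from h import *
q=imaging.capture("side");p=imaging.capture("top")
f=lambda a:cv2.resize(a,(400,300),interpolation=cv2.INTER_CUBIC)
cv2.imwrite("pics/b2.png",np.hstack([f(p["image"][160:280,110:270]),f(q["image"][190:325,190:350])]))
s=readout.sense();print(s["clock"],s["ee_pos"],s["ee_rot"],s["ft_force"])
E
```

```text
7.0 [0.49361985 0.35534294 0.13371628] [2.22110455e+00 2.22171579e+00 5.51922056e-04] [-0.01123285  0.63193523 -1.97151376]
```

View pics/b2.png

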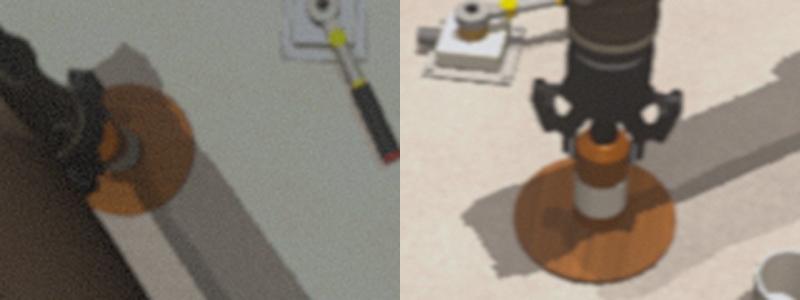

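Emit:
play_rows([
  {"xyz": [0, 0, 0.02], "rot": [0, 0, 0], "hand": 1},
  {"xyz": [0, 0, 0.01], "rot": [0, 0, 0], "hand": 1},
  {"xyz": [0, 0, 0], "rot": [0, 0, 0], "hand": 1},
])

```text
clock: 7.3
ee_pos: [0.4935, 0.3554, 0.1289]
ee_rot: [2.221, 2.222, 0.001]
ft_force: [0.3, 0.8, -1.6]
finger_gap: 0.594
grip_force: 37.9
```

Emit:
play_rows([
  {"xyz": [0, 0, 0.015], "rot": [0, 0, 0], "hand": 1},
  {"xyz": [0, 0, 0], "rot": [0, 0, 0], "hand": 1},
])

```text
clock: 7.5
ee_pos: [0.4937, 0.3559, 0.1278]
ee_rot: [-2.221, -2.222, -0.003]
ft_force: [-1.7, -0.7, 4.4]
finger_gap: 0.595
grip_force: 38.5
```

Emit:
play_rows([
  {"xyz": [0, 0, 0], "rot": [0, 0, 0], "hand": 0.2},
  {"xyz": [0, 0, 0], "rot": [0, 0, 0], "hand": 0},
  {"xyz": [0, 0, 0], "rot": [0, 0, 0], "hand": 0},
  {"xyz": [0, 0, 0], "rot": [0, 0, 0], "hand": 0},
])

```text
clock: 7.9
ee_pos: [0.4934, 0.3556, 0.1264]
ee_rot: [2.221, 2.222, -0.0]
ft_force: [0.0, -0.2, -0.4]
finger_gap: 1.006
grip_force: 0.0
```

Emit:
play_rows([
  {"xyz": [0, 0, -0.2], "rot": [0, 0, 0], "hand": 0},
  {"xyz": [0, 0, -0.3], "rot": [0, 0, 0], "hand": 0},
  {"xyz": [0, 0, -0.3], "rot": [0, 0, 0], "hand": 0},
])

```text
clock: 8.2
ee_pos: [0.4929, 0.3553, 0.2472]
ee_rot: [-2.22, -2.222, 0.003]
ft_force: [0.6, -0.5, 0.9]
finger_gap: 0.999
grip_force: 0.0
```

Emit:
play_rows([
  {"xyz": [-0.3, 0.039, 0], "rot": [0, 0, 0], "hand": 1},
  {"xyz": [-0.3, 0.039, 0], "rot": [0, 0, 0], "hand": 1},
  {"xyz": [-0.3, 0.039, 0], "rot": [0, 0, 0], "hand": 1},
  {"xyz": [-0.3, 0.039, 0], "rot": [0, 0, 0], "hand": 1},
  {"xyz": [-0.3, 0.039, 0], "rot": [0, 0, 0], "hand": 1},
])

```text
clock: 8.7
ee_pos: [0.5228, 0.129, 0.2466]
ee_rot: [2.22, 2.223, 0.0]
ft_force: [0.5, 0.3, -0.3]
finger_gap: 0.144
grip_force: 0.0
```

Emit:
play_rows([
  {"xyz": [-0.3, 0.039, 0], "rot": [0, 0, 0], "hand": 1},
  {"xyz": [-0.3, 0.039, 0], "rot": [0, 0, 0], "hand": 1},
  {"xyz": [-0.3, 0.039, 0], "rot": [0, 0, 0], "hand": 1},
  {"xyz": [0, 0, 0], "rot": [0, 0, 0], "hand": 1},
  {"xyz": [0, 0, 0], "rot": [0, 0, 0], "hand": 1},
])

```text
clock: 9.2
ee_pos: [0.5405, -0.0054, 0.2464]
ee_rot: [-2.223, -2.219, -0.0]
ft_force: [-0.2, 0.6, 0.7]
finger_gap: 0.006
grip_force: 0.0
```

```bash
python3 - <<'E'
from h import *
np.set_printoptions(precision=4,suppress=True)
q=imaging.capture("side");p=imaging.capture("top")
f=lambda a:cv2.resize(a,(400,300),interpolation=cv2.INTER_CUBIC)
cv2.imwrite("pics/b3.png",np.hstack([f(p["image"][135:245,130:290]),f(q["image"][145:325,190:350])]))
s=readout.sense();print(s["clock"],s["ee_pos"],s["ee_rot"],s["finger_gap"],s["qpos"])
E
```

```text
9.3 [ 0.5404 -0.0038  0.2464] [-2.2197 -2.2226 -0.0002] -0.0034389594973227304 [-0.0072  0.1555  0.004   1.4194  0.0004  1.5623]
```

View pics/b3.png

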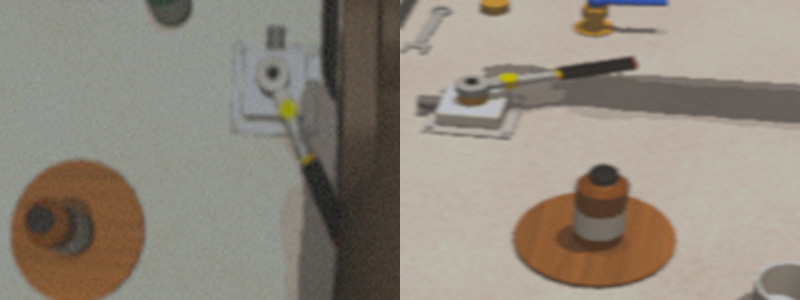

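Emit:
play_rows([
  {"xyz": [-0.04, 0, 0.29], "rot": [0, 0, 0], "hand": 1},
  {"xyz": [0, 0, 0.3], "rot": [0, 0, 0], "hand": 1},
  {"xyz": [0, 0, 0.3], "rot": [0, 0, 0], "hand": 1},
  {"xyz": [0, 0, 0.29], "rot": [0, 0, 0], "hand": 1},
  {"xyz": [0, 0, 0], "rot": [0, 0, 0], "hand": 1},
])

```text
clock: 9.8
ee_pos: [0.5359, -0.0087, 0.0638]
ee_rot: [-2.212, -2.22, 0.012]
ft_force: [-0.7, -0.4, -0.2]
finger_gap: 0.002
grip_force: 0.0
```

Emit:
play_rows([
  {"xyz": [0.07, -0.04, 0], "rot": [0, 0, 0], "hand": 1},
  {"xyz": [0.07, -0.04, 0], "rot": [0, 0, 0], "hand": 1},
  {"xyz": [0.07, -0.04, 0], "rot": [0, 0, 0], "hand": 1},
  {"xyz": [0.07, -0.04, 0], "rot": [0, 0, 0], "hand": 1},
])

```text
clock: 10.2
ee_pos: [0.518, 0.0327, 0.0719]
ee_rot: [2.217, 2.22, 0.005]
ft_force: [2.5, -2.5, 0.3]
finger_gap: 0.001
grip_force: 1.5
```

Emit:
play_rows([
  {"xyz": [0.07, -0.03, 0], "rot": [0, 0, 0], "hand": 1},
  {"xyz": [0.07, -0.025, 0], "rot": [0, 0, 0], "hand": 1},
  {"xyz": [0.07, -0.02, 0], "rot": [0, 0, 0], "hand": 1},
  {"xyz": [0.07, -0.015, 0], "rot": [0, 0, 0], "hand": 1},
])

```text
clock: 10.6
ee_pos: [0.5026, 0.0743, 0.0696]
ee_rot: [2.22, 2.222, -0.0]
ft_force: [2.4, -3.1, -0.6]
finger_gap: 0.0
grip_force: 1.4
```

Emit:
play_rows([
  {"xyz": [0.05, -0.01, 0], "rot": [0, 0, 0], "hand": 1},
  {"xyz": [0.05, 0, 0], "rot": [0, 0, 0], "hand": 1},
])

```text
clock: 10.8
ee_pos: [0.5006, 0.0891, 0.0692]
ee_rot: [-2.22, -2.222, 0.002]
ft_force: [-0.5, -4.1, 2.0]
finger_gap: -0.001
grip_force: 1.6
```

Still turning (about 3 N). Smaller steps now.

Emit:
play_rows([
  {"xyz": [0.05, 0, 0], "rot": [0, 0, 0], "hand": 1},
  {"xyz": [0, 0, 0], "rot": [0, 0, 0], "hand": 1},
])

```text
clock: 11.0
ee_pos: [0.5008, 0.0971, 0.0691]
ee_rot: [-2.218, -2.222, 0.001]
ft_force: [-0.3, 0.1, -0.3]
finger_gap: -0.003
grip_force: 0.0
```

Emit:
play_rows([
  {"xyz": [0.05, 0, 0], "rot": [0, 0, 0], "hand": 1},
  {"xyz": [0, 0, 0], "rot": [0, 0, 0], "hand": 1},
])

```text
clock: 11.2
ee_pos: [0.5011, 0.1042, 0.0691]
ee_rot: [-2.219, -2.222, 0.001]
ft_force: [-0.4, -1.4, -0.2]
finger_gap: -0.004
grip_force: 0.3
```

Emit:
play_rows([
  {"xyz": [0.05, 0, 0], "rot": [0, 0, 0], "hand": 1},
])

```text
clock: 11.3
ee_pos: [0.5013, 0.1107, 0.0692]
ee_rot: [2.221, 2.221, -0.001]
ft_force: [1.6, -2.7, -0.6]
finger_gap: 0.0
grip_force: 1.5
```

Emit:
play_rows([
  {"xyz": [0.05, 0, 0], "rot": [0, 0, 0], "hand": 1},
])

```text
clock: 11.4
ee_pos: [0.5017, 0.1187, 0.0694]
ee_rot: [2.221, 2.221, -0.0]
ft_force: [1.1, -2.7, -0.2]
finger_gap: -0.002
grip_force: 1.5
```

Emit:
play_rows([
  {"xyz": [0.05, 0.005, 0], "rot": [0, 0, 0], "hand": 1},
])

```text
clock: 11.5
ee_pos: [0.5025, 0.1265, 0.0696]
ee_rot: [2.221, 2.222, 0.0]
ft_force: [2.3, -3.5, -1.1]
finger_gap: -0.004
grip_force: 1.5
```

Emit:
play_rows([
  {"xyz": [0.05, 0.01, 0], "rot": [0, 0, 0], "hand": 1},
])

```text
clock: 11.6
ee_pos: [0.5038, 0.1342, 0.0696]
ee_rot: [2.22, 2.222, 0.0]
ft_force: [0.9, -3.4, -0.4]
finger_gap: -0.004
grip_force: 1.6
```

```bash
python3 - <<'E'
from h import *
np.set_printoptions(precision=4,suppress=True)
q=imaging.capture("side");p=imaging.capture("top")
f=lambda a:cv2.resize(a,(400,300),interpolation=cv2.INTER_CUBIC)
cv2.imwrite("pics/b4.png",np.hstack([f(p["image"][135:245,180:290]),f(q["image"][155:245,190:310])]))
s=readout.sense();print(s["clock"],s["ee_pos"],s["ft_force"])
E
```

```text
11.7 [0.5039 0.1342 0.0695] [ 0.8525 -3.917   0.0831]
```

View pics/b4.png

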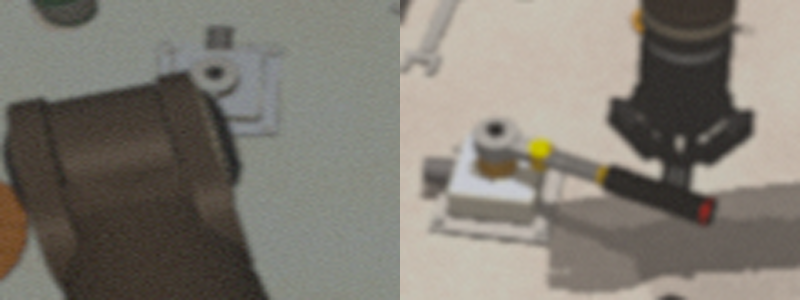

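Emit:
play_rows([
  {"xyz": [0.04, 0.01, 0], "rot": [0, 0, 0], "hand": 1},
])

```text
clock: 11.8
ee_pos: [0.5047, 0.1377, 0.0694]
ee_rot: [2.219, 2.219, -0.007]
ft_force: [-0.8, -14.9, 4.2]
finger_gap: 0.003
grip_force: 7.3
```

Emit:
play_rows([
  {"xyz": [0.04, 0.01, 0], "rot": [0, 0, 0], "hand": 1},
])

```text
clock: 11.9
ee_pos: [0.5061, 0.1431, 0.0694]
ee_rot: [2.219, 2.217, -0.008]
ft_force: [-1.6, -15.0, 2.7]
finger_gap: 0.007
grip_force: 7.4
```

Emit:
play_rows([
  {"xyz": [0.04, 0.01, 0], "rot": [0, 0, 0], "hand": 1},
])

```text
clock: 12.0
ee_pos: [0.5078, 0.1489, 0.0694]
ee_rot: [2.219, 2.217, -0.009]
ft_force: [2.4, -17.1, 2.9]
finger_gap: -0.001
grip_force: 7.5
```

Emit:
play_rows([
  {"xyz": [0.04, 0.012, 0], "rot": [0, 0, 0], "hand": 1},
])

```text
clock: 12.1
ee_pos: [0.5097, 0.1546, 0.0694]
ee_rot: [2.219, 2.216, -0.009]
ft_force: [1.7, -18.6, 1.8]
finger_gap: 0.002
grip_force: 7.7
```

Emit:
play_rows([
  {"xyz": [0.04, 0.015, 0], "rot": [0, 0, 0], "hand": 1},
  {"xyz": [0.015, 0.005, 0], "rot": [0, 0, 0], "hand": 1},
])

```text
clock: 12.3
ee_pos: [0.5129, 0.1625, 0.0693]
ee_rot: [2.219, 2.215, -0.01]
ft_force: [1.4, -19.6, 3.4]
finger_gap: -0.001
grip_force: 7.9
```

```bash
python3 - <<'E'
from h import *
np.set_printoptions(precision=4,suppress=True)
q=imaging.capture("side")
cv2.imwrite("pics/b5.png",cv2.resize(q["image"][155:245,190:310],(800,600),interpolation=cv2.INTER_CUBIC))
s=readout.sense();print(s["clock"],s["ee_pos"],s["ft_force"])
E
```

```text
12.35 [0.5129 0.1626 0.0693] [  1.0536 -18.9228   3.4736]
```

View pics/b5.png

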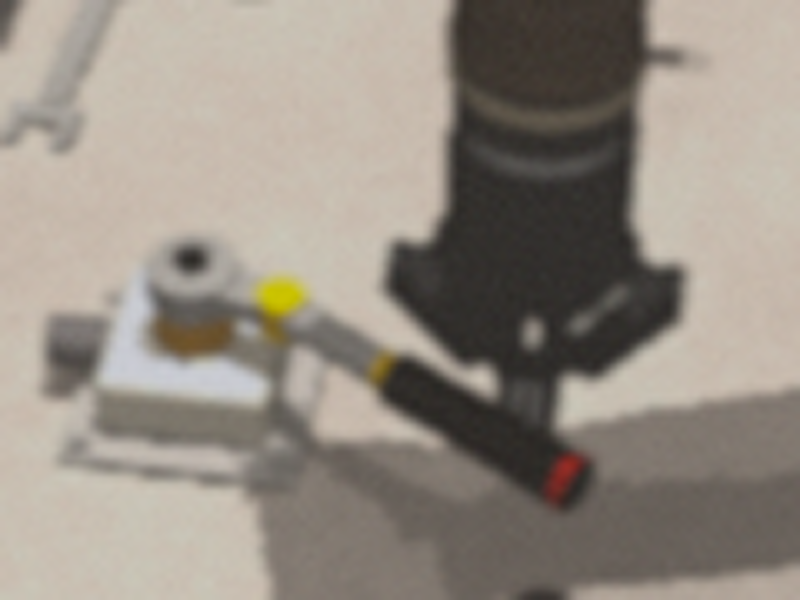

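Emit:
play_rows([
  {"xyz": [-0.08, -0.03, 0], "rot": [0, 0, 0], "hand": 1},
  {"xyz": [-0.1, -0.03, 0], "rot": [0, 0, 0], "hand": 1},
  {"xyz": [-0.15, -0.02, 0], "rot": [0, 0, 0], "hand": 1},
  {"xyz": [-0.22, 0, 0], "rot": [0, 0, 0], "hand": 1},
  {"xyz": [0, 0, 0], "rot": [0, 0, 0], "hand": 1},
])

```text
clock: 12.85
ee_pos: [0.5006, 0.0819, 0.0696]
ee_rot: [-2.223, -2.219, -0.001]
ft_force: [-0.7, -0.1, -0.6]
finger_gap: -0.003
grip_force: 0.0
```

```bash
python3 - <<'E'
from h import *
np.set_printoptions(precision=4,suppress=True)
q=imaging.capture("side")
cv2.imwrite("pics/b6.png",cv2.resize(q["image"][155:245,190:310],(800,600),interpolation=cv2.INTER_CUBIC))
s=readout.sense();print(s["clock"],s["ee_pos"],s["ft_force"])
E
```

```text
12.9 [0.5009 0.0831 0.0697] [-1.0084  0.8756 -0.6588]
```

View pics/b6.png

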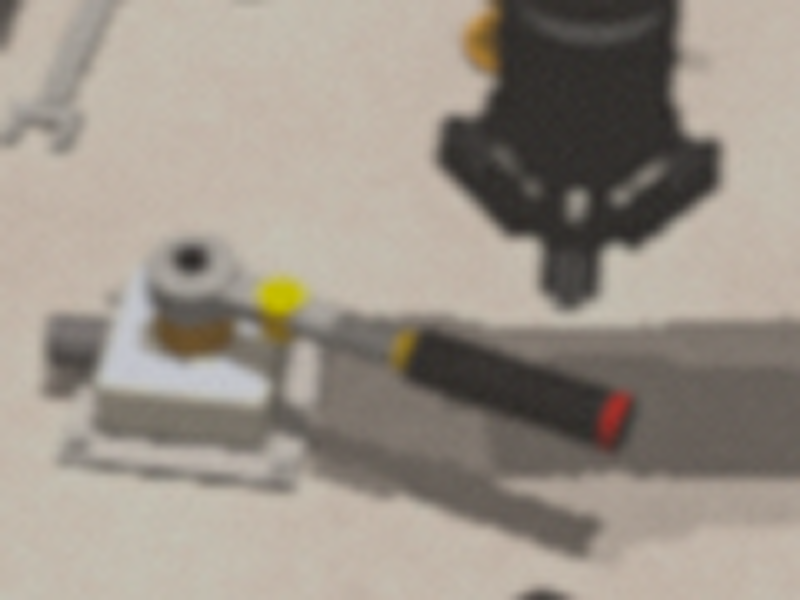

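Emit:
play_rows([
  {"xyz": [-0.284, -0.051, 0], "rot": [0, 0, 0], "hand": 1},
  {"xyz": [-0.284, -0.051, 0], "rot": [0, 0, 0], "hand": 1},
  {"xyz": [-0.284, -0.051, 0], "rot": [0, 0, 0], "hand": 1},
  {"xyz": [-0.284, -0.051, 0], "rot": [0, 0, 0], "hand": 1},
  {"xyz": [-0.284, -0.051, 0], "rot": [0, 0, 0], "hand": 1},
])

```text
clock: 13.4
ee_pos: [0.4633, -0.1298, 0.0698]
ee_rot: [-2.218, -2.224, -0.003]
ft_force: [1.4, 1.1, 0.5]
finger_gap: 0.004
grip_force: 0.0
```

Emit:
play_rows([
  {"xyz": [-0.1, 0, 0], "rot": [0, 0, 0], "hand": 1},
  {"xyz": [-0.1, 0, 0], "rot": [0, 0, 0], "hand": 1},
])

```text
clock: 13.6
ee_pos: [0.4633, -0.1595, 0.0696]
ee_rot: [-2.22, -2.222, -0.003]
ft_force: [-1.2, 2.7, 0.8]
finger_gap: 0.002
grip_force: 1.3
```

Emit:
play_rows([
  {"xyz": [-0.1, -0.01, 0], "rot": [0, 0, 0], "hand": 1},
  {"xyz": [-0.09, 0, 0], "rot": [0, 0, 0], "hand": 1},
  {"xyz": [-0.065, 0.015, 0], "rot": [0, 0, 0], "hand": 1},
  {"xyz": [-0.065, 0.025, 0], "rot": [0, 0, 0], "hand": 1},
])

```text
clock: 14.0
ee_pos: [0.4676, -0.2077, 0.0693]
ee_rot: [-2.219, -2.223, -0.0]
ft_force: [0.3, 2.9, 1.0]
finger_gap: 0.003
grip_force: 1.0
```

Emit:
play_rows([
  {"xyz": [-0.06, 0.04, 0], "rot": [0, 0, 0], "hand": 1},
  {"xyz": [-0.06, 0.043, 0], "rot": [0, 0, 0], "hand": 1},
  {"xyz": [-0.05, 0.058, 0], "rot": [0, 0, 0], "hand": 1},
  {"xyz": [-0.047, 0.058, 0], "rot": [0, 0, 0], "hand": 1},
])

```text
clock: 14.4
ee_pos: [0.498, -0.2408, 0.0693]
ee_rot: [-2.22, -2.222, 0.001]
ft_force: [-1.5, 2.4, -0.3]
finger_gap: -0.0
grip_force: 0.9
```

Emit:
play_rows([
  {"xyz": [-0.03, 0.05, 0], "rot": [0, 0, 0], "hand": 1},
])

```text
clock: 14.5
ee_pos: [0.5056, -0.2454, 0.0693]
ee_rot: [-2.221, -2.222, 0.001]
ft_force: [-2.3, 0.9, 0.2]
finger_gap: 0.001
grip_force: 0.9
```

Emit:
play_rows([
  {"xyz": [-0.02, 0.04, 0], "rot": [0, 0, 0], "hand": 1},
])

```text
clock: 14.6
ee_pos: [0.5115, -0.2482, 0.0693]
ee_rot: [-2.221, -2.222, 0.0]
ft_force: [-2.0, 1.5, -0.3]
finger_gap: 0.004
grip_force: 0.9
```

Emit:
play_rows([
  {"xyz": [0, 0.03, 0], "rot": [0, 0, 0], "hand": 1},
])

```text
clock: 14.7
ee_pos: [0.5158, -0.2485, 0.0694]
ee_rot: [2.221, 2.221, -0.002]
ft_force: [-1.6, -0.5, -0.8]
finger_gap: 0.001
grip_force: 1.0
```

Emit:
play_rows([
  {"xyz": [0, 0.02, 0], "rot": [0, 0, 0], "hand": 1},
])

```text
clock: 14.8
ee_pos: [0.5186, -0.2481, 0.0695]
ee_rot: [2.22, 2.222, -0.002]
ft_force: [-1.7, -1.0, 0.8]
finger_gap: -0.002
grip_force: 1.0
```

Emit:
play_rows([
  {"xyz": [0, 0.015, 0], "rot": [0, 0, 0], "hand": 1},
])

```text
clock: 14.9
ee_pos: [0.5207, -0.2479, 0.0695]
ee_rot: [2.22, 2.222, -0.001]
ft_force: [-2.2, -1.8, -0.9]
finger_gap: -0.0
grip_force: 1.0
```

Emit:
play_rows([
  {"xyz": [0, 0.01, 0], "rot": [0, 0, 0], "hand": 1},
])

```text
clock: 15.0
ee_pos: [0.5221, -0.2477, 0.0696]
ee_rot: [2.22, 2.222, -0.001]
ft_force: [-2.4, -1.7, -0.7]
finger_gap: -0.003
grip_force: 1.0
```

Emit:
play_rows([
  {"xyz": [0, 0.01, 0], "rot": [0, 0, 0], "hand": 1},
])

```text
clock: 15.1
ee_pos: [0.5235, -0.2477, 0.0696]
ee_rot: [2.22, 2.222, -0.001]
ft_force: [-2.1, -2.4, -0.5]
finger_gap: -0.0
grip_force: 1.1
```

Emit:
play_rows([
  {"xyz": [0, 0.02, 0], "rot": [0, 0, 0], "hand": 1},
])

```text
clock: 15.2
ee_pos: [0.5264, -0.2478, 0.0696]
ee_rot: [2.221, 2.222, -0.001]
ft_force: [-3.2, -1.7, -0.2]
finger_gap: -0.002
grip_force: 1.2
```

Emit:
play_rows([
  {"xyz": [0.003, 0.015, 0], "rot": [0, 0, 0], "hand": 1},
])

```text
clock: 15.3
ee_pos: [0.5278, -0.2476, 0.0695]
ee_rot: [-2.22, -2.221, 0.004]
ft_force: [-11.1, -4.2, 5.7]
finger_gap: 0.003
grip_force: 5.9
```

Emit:
play_rows([
  {"xyz": [0.003, 0.015, 0], "rot": [0, 0, 0], "hand": 1},
])

```text
clock: 15.4
ee_pos: [0.5281, -0.2476, 0.0694]
ee_rot: [-2.22, -2.219, 0.01]
ft_force: [-18.3, -7.1, 9.7]
finger_gap: 0.005
grip_force: 9.8
```

Emit:
play_rows([
  {"xyz": [0, -0.05, 0], "rot": [0, 0, 0], "hand": 1},
  {"xyz": [0, -0.2, 0], "rot": [0, 0, 0], "hand": 1},
  {"xyz": [0, -0.2, -0.2], "rot": [0, 0, 0], "hand": 1},
  {"xyz": [0, -0.2, -0.26], "rot": [0, 0, 0], "hand": 1},
  {"xyz": [0, -0.2, -0.26], "rot": [0, 0, 0], "hand": 1},
])

```text
clock: 15.9
ee_pos: [0.4028, -0.2462, 0.1786]
ee_rot: [-2.22, -2.223, -0.002]
ft_force: [0.7, -1.2, 0.3]
finger_gap: 0.003
grip_force: 0.0
```

Emit:
play_rows([
  {"xyz": [0, -0.25, -0.2], "rot": [0, 0, 0], "hand": 1},
  {"xyz": [0, 0, -0.2], "rot": [0, 0, 0], "hand": 1},
  {"xyz": [0, 0, 0], "rot": [0, 0, 0], "hand": 1},
  {"xyz": [0, 0, 0], "rot": [0, 0, 0], "hand": 1},
])

```text
clock: 16.3
ee_pos: [0.3669, -0.2471, 0.2383]
ee_rot: [2.218, 2.22, 0.002]
ft_force: [0.3, 0.6, -1.5]
finger_gap: -0.005
grip_force: 0.0
```

```bash
python3 - <<'E'
from h import *
q=imaging.capture("side");p=imaging.capture("top")
f=lambda a:cv2.resize(a,(400,400),interpolation=cv2.INTER_CUBIC)
cv2.imwrite("pics/b7.png",np.hstack([f(p["image"][120:290,110:420]),f(q["image"][90:350,150:370])]))
s=readout.sense();print(s["clock"],s["ee_pos"],s["ft_force"])
E
```

```text
16.4 [ 0.36629203 -0.24653924  0.23653349] [-0.04955528 -0.53281251 -0.55965503]
```

View pics/b7.png

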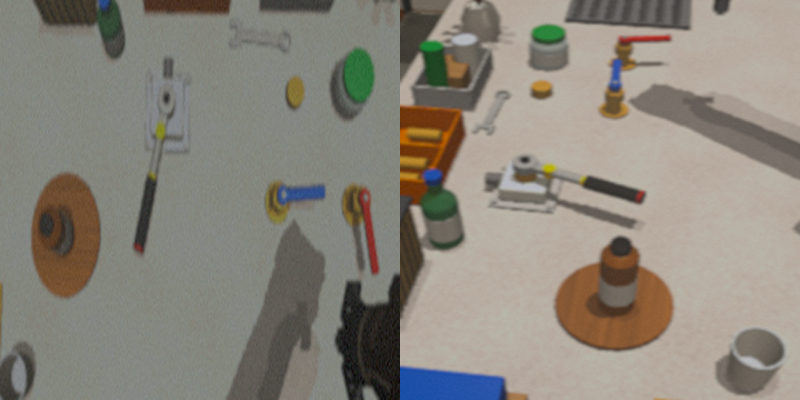

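The picture shows the bottle upright on the tray at about (600, 290) in the side view, and the wrench straight. The blue lever points to the robot's right, fully open, and the red lever is unchanged. Bystanders are where they started.

```bash
python3 -c "
from rig import ticket
print(ticket.sign_off())"
```

```text
the job is handed in; nothing more can be done
None
```

The job is handed in: the bottle is upright on the tray, the nut is tight with one click (bend about 0.2 rad by my estimate, not measured directly) and the handle straight again, and the cold valve is open to its stop with the red lever and other items where they were.

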